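# Draw the spring gauge's pointer rod to its length mark and hold it

## Robot

A 6-joint arm with a two-finger parallel gripper is mounted at the origin on the work surface; the furniture and walls round the work are solid. World frame = base frame: x ahead of the robot, y to its left, z up, the work surface at z = 0. Lengths are in mm, angles in degrees, forces in N, time in s.
With the tool pointing down it reaches from about 300 to 850 mm from the base axis. Payload 4.2 kg.
Tool frame: the origin (TCP) lies at the very end of the fingers, on their centre line; the grasp point (between the pads) lies 19 mm behind it; z points along the fingers, y is the line along which they close (so a half turn about z gives the same grasp; the last joint's range is limited). The gripper opens to 91 mm and grips with 3 to 60 N. Pads are 32 mm wide; open, the fingers measure 118 mm over their backs; the gripper's body (76 mm by 178 mm) begins 60 mm behind the grasp point.
Start: joints at [71.849, 18.312, 89.639, -0, 72.044, -1.146], TCP at [168.168, 549.875, 213.976] pointing down, gripper open.
Joint ranges: [-177.97, 177.97], [-48.28, 115.42], [12.27, 149.76], [-77.06, 257.06], [2.81, 150.46], [-146.56, 146.56]. Speed limits (degrees/s): [147.25, 147.25, 180, 180, 180, 180].

## Interface

Orientations are given as [roll, pitch, yaw] about the fixed x, y, z axes, in that order (R = Rz(yaw) Ry(pitch) Rx(roll)).
In Python, from workcell import env gives the robot as it stands.
- The arm moves only by the shell command python3 -m pendant 'ROWS' [FORCE]. ROWS is a JSON object of lists of equal length, an entry for each row: "translation": the shift along the tool's x, y, z in mm, a list of three; "roll": the turn about the tool's z in rad; "hand": the closure in counts, from 0 (fully open) to 255 (shut). In form: {"translation": [[dx, dy, dz], ...], "roll": [roll, ...], "hand": [hand, ...]}. A call has exactly 8 rows; each row shifts and turns the commanded pose from where the row before left it, along the tool's axes as they then stand; what a row does not reach is not made up. A row lasts 1/12 s, in which the tool goes at most 41.7 mm and 7.16 degrees, less where a joint would pass 70% of its speed; a pose out of reach is approached as far as the arm can. A call with a gripper value outside its range is refused whole. The fingers move at their own pace and stop on an object; FORCE is the grip in N (left out, the last holds). Time passes only in rows, so rows that do not move let the fingers close, or fill a call up. It gives the time, the measured TCP pose, the force, the opening and the grip force at its end, in the units of the state.
- env.state(): the state, without advancing time (a new reading comes with each control period).
- env.grab_frame(name): name is "scene" or "top"; returns a dict with "frame" (420x560x3 uint8, red, green, blue), "z_map" (420x560 float32, mm along the optical axis (not along the pixel's ray), 0 where there is no reading), "fx", "fy", "cx", "cy" (pixels), "dist" ([k1, k2, p1, p2, k3] as OpenCV has them; the pictures are not rectified), "pose" (4x4, takes a point from camera to world coordinates). Camera axes: x right, y down, z forward; pixel columns grow to the right and rows downward; lengths in mm; the calibration is good to about 2 mm. A picture is of the moment at which its call begins.
- env.job_done(): hands the job in; it is judged then, once.
Trained networks look in a picture, given as the dict that the camera call returned (one of the last four; its "shot" number tells which), for a name from the list of things; names that differ only in an ending like _2 or _b are one class to them, and where a whole thing is asked for, a point or a joint stands for the part that bears it (a point fixed in the world has none). Each returns a list of dicts, best first, with "score" (0 to 1); they miss things now and then, are a little off and sometimes report something else, mostly with a low value. They report only what shows in the picture. A call takes as long as a camera call.
- env.recognise(picture, label): "rect" ([centre column, centre row, width, height] in pixels, round what is visible of it).
- env.regions_of(picture, label): "pixels" (420x560 bool, what is visible of it) and "rect" ([centre column, centre row, width, height] in pixels, round what is visible of it).
The state is a dict: "time_s": time; "qpos": joint angles; "qvel": joint speeds; "effort": joint torques, N m; "ee_pos": TCP position; "ee_rot": TCP orientation; "force": force on the tool from outside, world axes, zero at the start; "torque": the same for the moment, N m; "gripper_width": finger opening in mm; "gripper_force": force on a finger pad.
Only numpy, scipy, OpenCV 4.12 (cv2) and the standard library are available. Lean on these libraries where they do the work, as an engineer would, in place of code of your own. Each camera call takes 0.05 s, during which the arm holds its last target. There are 200 camera calls.

## Task

On the spring gauge, gently take the blue grip of the telescoping rod in the gripper (thin plastic: squeeze it with no more than about 40 N) and draw the rod straight out against its inner spring until the orange pointer stands between the two red tabs of the length mark, never pulling it well past the mark. Hold it still there for a few seconds, and finish while still holding it: do not let go. Leave the beakers, vial and bottle around it where they are.

Things in the scene. Friction and masses are not known exactly. Their poses are not given: they have to be found in the camera images.
- gauge: spring gauge, fixed to the worktop: grey foot plate 265 x 76, 12 thick, reaching from 110 on the pull side (-x) to 155 behind the origin (+x). Two pillars carry an aluminium guide channel, open at the top, 28 wide, from 30 to 152 along +x, its highest part (dark collar bands) 103 above the worktop. Origin: on the worktop, straight below the blue grip's centre when the rod is home. Its x axis is the rod's axis; the rod is drawn out towards -x. z is up.
- grip (a point): centre of the blue grip on the front end of the rod, 88 above the worktop: an upright block 44 long along the rod (gauge x), 16 wide across it (gauge y, the width to grasp), 32 high. Its outer end carries a flange 6 thick, 26 wide, 36 high, whose inner face is 22 from this point; behind it the steel rod, 10 thick, enters the channel, whose end is 30 from this point when home. Free space of 60 lies beneath. Axes as the gauge's.
- pointer (a point): middle of the upper part of the orange pointer blade (3 thick along the rod, 10 wide) that stands up out of the channel on the rod, 108 above the worktop, tip at 117; always 132 along gauge +x from the grip's centre and moving with it. Axes as the gauge's.
- rod (a joint): how far the rod is drawn out, m: 0 home, stop at 0.085. An inner spring pulls it home: 2.4 N at 0, rising by 0.8 N for every 10 mm (about 5 to 7.5 N at the mark); it slides without friction and springs back if let go.
- mark: red length mark clamped on the channel: two red tabs, one on each side, 10 long along the rod, tops at 119 above the worktop; the pointer passes between them. Origin midway between the tabs, at the height of the pointer point (108); axes as the gauge's. Stands somewhere 32 to 62 mm towards -x from the pointer's home place, and is fixed. Pulling the pointer more than 15 past the middle of the mark overstretches the spring.
- beaker_01: clear beaker with a pale filling, 61x64x72, origin under its middle; bystander
- beaker_02: another such beaker, 61x64x72; bystander
- beaker_03: a third such beaker, 61x64x72; bystander
- bottle_amber: amber bottle with black cap, 55 wide, 115 tall, origin under its middle; bystander
- vial_1: small vial with black cap, 23 wide, 59 tall, origin under its middle; bystander

How it is judged (in metres and radians):
On the way, in this order (a step that is already met when the one before it is completed fails the run):
1. the grip is held by the fingers, with the rod still near home (contact force between the fingers and rod above 3 N and value of joint rod below 0.02 m), for 0.1 s.
2. the pointer is between the red tabs, held still by the fingers for 1.5 s (x of pointer in the frame of mark between -0.005 and 0.005 m and contact force between the fingers and rod above 3 N), for 1.5 s.
At the end, for the whole second after the job is handed in: the fingers hold the rod (contact over 3 N), its pointer within 5 mm of the middle of the red mark along the rod and still (under 10 mm/s) (all of step 2 and velocity of joint rod between -0.01 and 0.01 m/s); the arm keeps its last pose, push and grip.
It fails at once if the pointer is pulled more than 15 mm past the middle of the mark (x of pointer in the frame of mark below -0.015 m).
It fails at once if the grip is squeezed too hard (fingers' force on the rod over 110 N, both pads together) (contact force between the fingers and rod above 110 N).
It fails at once if a bystander is moved more than 20 mm (distance of any of beaker_01, beaker_02, beaker_03, bottle_amber, vial_1 from where it was at the start of the episode above 0.02 m).
It also fails if it takes over 35 s, if anything falls off the work surface, if the arm or the gripper's body presses on something with over 40 N, if the wrist force passes 120 N, or if a joint passes its speed limit or range.

## Working session

There is one attempt and no reset: what is moved stays moved. The work goes in short steps, Python scripts to look and compute and a shell command to move; the robot and the scene stay as the last step left them, time stands still between calls to the robot, and variables do not carry over. Pictures are saved under pics/ and viewed, at most 10 in all, crops included, and the job is handed in when it is done.

```bash
mkdir -p pics; cat > h.py <<'E'
import numpy as np, cv2
from workcell import env
def world(p,uv,z):
    K=np.array([[p['fx'],0,p['cx']],[0,p['fy'],p['cy']],[0,0,1.]])
    n=cv2.undistortPoints(np.float64(uv).reshape(-1,1,2),K,np.array(p['dist'],float)).reshape(-1,2)
    c=np.c_[n,np.ones(len(n))]*np.asarray(z).reshape(-1,1)
    P=np.array(p['pose']); return c@P[:3,:3].T+P[:3,3]
def mask_pts(p,m):
    v,u=np.nonzero(m&(p['z_map']>0)); return world(p,np.c_[u,v],p['z_map'][v,u])
E
python3 - <<'E'
from h import *
for n in ["scene","top"]:
    p=env.grab_frame(n); cv2.imwrite(f"pics/{n}0.png",p['frame'][...,::-1])
    print(n,np.round(p['pose'],3).tolist(),p['fx'])
    for l in ["gauge","grip","pointer","mark","rod","beaker_01","bottle_amber","vial_1"]:
        for r in env.regions_of(p,l)[:3]:
            w=mask_pts(p,r['pixels'])
            print(l,round(r['score'],2),np.round(r['rect']),len(w),*( [np.round(np.median(w,0)),np.round(np.percentile(w,3,0)),np.round(np.percentile(w,97,0))] if len(w) else []))
print(env.state())
E
```

```text
scene [[-0.499, -0.458, 0.736, -558.92], [-0.866, 0.247, -0.434, 597.927], [0.017, -0.854, -0.52, 810.811], [0.0, 0.0, 0.0, 1.0]] 536.4367501883908
gauge 0.7 [263. 188.  28.  40.] 262 [508. -39.  94.] [486. -58.  71.] [650. -26. 109.]
gauge 0.57 [266. 211.  58.  77.] 2066 [537. -38.  14.] [410. -74.   6.] [655.  -0. 104.]
grip 0.5 [263. 189.  34.  38.] 234 [506. -38.  94.] [486. -58.  71.] [652. -27. 107.]
pointer 0.78 [264. 190.  25.  39.] 172 [501. -36.  96.] [486. -54.  78.] [649. -27. 107.]
mark 0.45 [258. 179.  16.   8.] 32 [594. -39. 108.] [ 588. -147.   20.] [731. -30. 118.]
rod 0.59 [263. 188.  29.  40.] 239 [502. -38.  95.] [486. -57.  74.] [650. -26. 108.]
bottle_amber 0.68 [141. 272.  30.  56.] 1200 [402. 357.  63.] [391. 327.   1.] [436. 381. 116.]
vial_1 0.77 [202. 301.  14.  28.] 239 [286. 269.  36.] [281. 258.   2.] [299. 276.  60.]
top [[0.008, -0.99, 0.143, 300.705], [-1.0, -0.008, -0.002, 15.348], [0.003, -0.143, -0.99, 1172.913], [0.0, 0.0, 0.0, 1.0]] 414.44911371486256
gauge 0.8 [302. 178.  34. 104.] 2477 [533. -44.  14.] [413. -86.   7.] [661.  -4. 105.]
grip 0.6
[... 878 characters left out ...]
92. 324.   0.] [440. 395. 118.]
{'time_s': 0.9, 'qpos': array([ 7.18472895e+01,  1.83088245e+01,  8.96401505e+01, -1.14123908e-04,
        7.20427198e+01, -1.14445889e+00]), 'qvel': array([ 0.00269822,  0.12598862, -0.03424725,  0.06816398,  0.0431134 ,
       -0.03818847]), 'effort': array([-6.54928190e-04, -4.12352443e+01, -2.32237852e+01,  7.27907801e-02,
        3.77300929e-02,  1.44343034e-05]), 'ee_pos': array([168.18199673, 549.86503321, 213.99897532]), 'ee_rot': array([1.79991699e+02, 2.74430012e-04, 1.62991784e+02]), 'force': array([0.80491899, 0.43395646, 0.3433242 ]), 'torque': array([-0.03094832, -0.03704369,  0.01947552]), 'gripper_force': 0.0, 'gripper_width': 91.2146168515801}
```

```bash
python3 - <<'E'
from h import *
ims=[]
for n,(x,y,w,h) in {"scene":(215,150,100,120),"top":(252,110,100,120)}.items():
    p=env.grab_frame(n); f=p['frame']; ims.append(cv2.resize(f[y:y+h,x:x+w,::-1],None,fx=4,fy=4.9,interpolation=cv2.INTER_CUBIC))
    hsv=cv2.cvtColor(f,cv2.COLOR_RGB2HSV); H,S,V=[hsv[...,i].astype(int) for i in range(3)]
    roi=np.zeros(H.shape,bool); roi[y:y+h,x:x+w]=1
    for c,m in dict(blue=(H>95)&(H<125)&(S>110),red=((H<6)|(H>172))&(S>130),orange=(H>=7)&(H<22)&(S>140)).items():
        m=m&roi&(V>60); v,u=np.nonzero(m); W=mask_pts(p,m)
        if len(W): print(n,c,len(W),'uv',u.min(),u.max(),v.min(),v.max(),np.round(np.median(W,0),1),np.round(np.percentile(W,5,0)),np.round(np.percentile(W,95,0)))
    W=mask_pts(p,roi); W=W[(W[:,2]>6)&(W[:,2]<20)&(abs(W[:,1]+42)<70)]
    print(n,'plate',cv2.minAreaRect(W[:,:2].astype(np.float32)), np.median(W[:,2]))
cv2.imwrite("pics/c1.png",np.hstack(ims))
E
```

```text
scene blue 220 uv 265 279 190 209 [494.8 -38.5  93. ] [ 486. -144.    0.] [644. -28. 106.]
scene red 36 uv 253 263 176 191 [594.1 -36.9 104.7] [590. -64.  80.] [599. -31. 117.]
scene orange 30 uv 249 252 169 178 [647.4 -53.5 104.9] [602. -59.  94.] [651. -34. 116.]
scene plate ((564.3959350585938, -43.049232482910156), (84.23898315429688, 328.9843444824219), 86.41051483154297) 12.103942028958613
top blue 131 uv 296 304 176 195 [509.2 -41.3 104. ] [487. -49.  50.] [535. -34. 108.]
top red 12 uv 298 310 152 156 [593.9 -63.4 110.8] [589. -66. 102.] [599. -35. 122.]
top orange 23 uv 304 307 134 140 [643.9 -55.   98.4] [637. -59.  93.] [652. -52. 118.]
top plate ((566.8361206054688, -40.032371520996094), (133.6669921875, 325.46038818359375), 89.78813934326172) 12.50278136955535
```

View pics/c1.png

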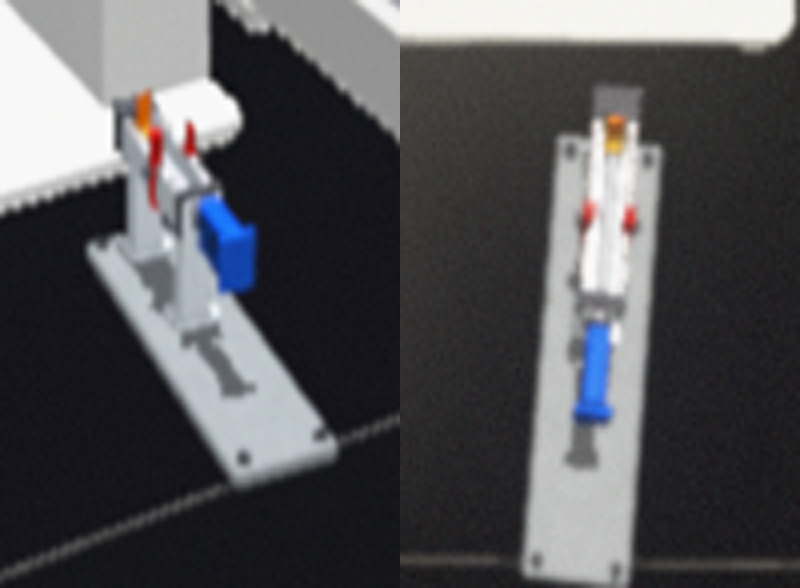

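The left (scene) crop shows the blue grip at about (272,199), the pointer at (251,173) and the tabs at (254,183) and (263,178). In the right (top) crop the grip is at (301,185), the tabs at (299,154) and (309,154), and the pointer at (306,137). Next I'll triangulate these and fit the axis.

```bash
cat >> h.py <<'E'
def ray(p,uv):
    a=world(p,uv,[1.])[0]; o=np.array(p['pose'])[:3,3]; d=a-o; return o,d/np.linalg.norm(d)
def tri(rs):
    A=sum(np.eye(3)-np.outer(d,d) for o,d in rs); b=sum((np.eye(3)-np.outer(d,d))@o for o,d in rs); return np.linalg.solve(A,b)
def atz(r,z): o,d=r; return (o+d*(z-o[2])/d[2])[:2]
def blobs(p,x,y,w,h):
    hsv=cv2.cvtColor(p['frame'],cv2.COLOR_RGB2HSV); H,S,V=[hsv[...,i].astype(int) for i in range(3)]
    roi=np.zeros(H.shape,bool); roi[y:y+h,x:x+w]=1; out={}
    for c,m in dict(blue=(H>95)&(H<125)&(S>110),red=((H<6)|(H>172))&(S>120),orange=(H>=7)&(H<22)&(S>130)).items():
        n,l,s,ce=cv2.connectedComponentsWithStats((m&roi&(V>60)).astype(np.uint8))
        out[c]=[(s[i],ce[i],l==i) for i in range(1,n) if s[i,4]>=4]
    return out
E
python3 - <<'E'
from h import *
P={}
for n,b in {"scene":(215,150,100,120),"top":(252,110,100,120)}.items():
    p=env.grab_frame(n); B=blobs(p,*b)
    for c in B:
        for s,ce,m in B[c]: print(n,c,s,np.round(ce,1),'atz108',np.round(atz(ray(p,ce),108)),'atz104',np.round(atz(ray(p,ce),104),1))
    P[n]=p
p=P['top']; f=p['frame'].astype(int)
# plate: points near z 12, rough width check
v,u=np.mgrid[100:240,260:350]; W=world(p,np.c_[u.ravel(),v.ravel()],p['z_map'][100:240,260:350].ravel())
lum=f[100:240,260:350].mean(2).ravel()
k=(abs(W[:,2]-12)<5)&(lum>120); W=W[k]
mid=[];xs=[]
for x in range(410,540,8):
    y=W[(abs(W[:,0]-x)<4)&(abs(W[:,1]+42)<50),1]
    if len(y)>5: mid.append((y.min()+y.max())/2); xs.append(x); 
print(np.round(mid)); c=np.polyfit(xs,mid,1); print('yaw',np.degrees(np.arctan(c[0])),'y@510',np.polyval(c,510),np.polyval(c,594),np.polyval(c,644),'xrange',W[:,0].min(),W[:,0].max())
E
```

```text
scene blue [264 190  16  20 219] [271.7 199.5] atz108 [479. -26.] atz104 [485.3 -29.4]
scene red [261 175   3   7  13] [262.2 178.4] atz108 [593. -62.] atz104 [600.  -65.3]
scene red [252 176   4  16  31] [253.4 182.1] atz108 [586. -30.] atz104 [592.5 -33.3]
scene orange [249 169   4  10  30] [250.7 173.1] atz108 [637. -49.] atz104 [643.8 -52.3]
top blue [296 176   9  20 133] [300.3 186.3] atz108 [508. -42.] atz104 [508.4 -42. ]
top red [298 152   2   4   7] [298.4 153.3] atz108 [597. -37.] atz104 [597.7 -37.1]
top red [308 153   3   4   9] [309.1 154.6] atz108 [593. -65.] atz104 [594.5 -65.5]
top orange [304 134   4   7  23] [305.3 136.7] atz108 [643. -55.] atz104 [643.8 -55.4]
[-34. -35. -35. -36. -36. -38. -38. -39. -39. -41. -41. -42. -43. -43.
 -45. -45. -46.]
yaw -5.472539528420214 y@510 -43.21667059702139 -51.26432009753268 -56.05458765736083 xrange 404.3685783697252 669.7378987367297
```

```bash
python3 -m pendant '{"translation": [[0,0,0],[0,0,0],[-22,-31,0],[-22,-31,0],[-22,-31,0],[-22,-31,0],[-22,-31,0],[-22,-31,0]], "roll": [-0.1,-0.1,0,0,0,0,0,0], "hand": [0,0,0,0,0,0,0,0]}' 30
```

```text
time_s: 1.77
ee_pos: [282.1, 350.4, 214.1]
ee_rot: [180.0, 0.0, 174.5]
force: [0.6, -0.0, 0.0]
gripper_width: 91.4
gripper_force: 0.0
```

```bash
python3 -m pendant '{"translation": [[-22,-31,0],[-22,-31,0],[-22,-31,0],[-22,-31,0],[-22,-31,0],[-22,-31,0],[-22,-31,0],[-22,-31,0]], "roll": [0,0,0,0,0,0,0,0], "hand": [0,0,0,0,0,0,0,0]}'
```

```text
time_s: 2.43
ee_pos: [433.4, 86.3, 214.3]
ee_rot: [180.0, 0.1, 174.4]
force: [1.6, 0.3, 0.3]
gripper_width: 91.2
gripper_force: 0.0
```

```bash
python3 -m pendant '{"translation": [[-18.4,-24.7,0],[-18.4,-24.7,0],[-18.4,-24.7,0],[-18.4,-24.7,0],[-18.4,-24.7,0],[0,0,30],[0,0,25],[0,0,0]], "roll": [0,0,0,0,0,0,0,0], "hand": [0,0,0,0,0,0,0,0]}'
python3 - <<'E'
from h import *
ims=[]
for n,(x,y,w,h) in {"scene":(215,110,100,120),"top":(252,110,100,120)}.items():
    p=env.grab_frame(n); ims.append(cv2.resize(p['frame'][y:y+h,x:x+w,::-1],None,fx=4,fy=4.9,interpolation=cv2.INTER_CUBIC))
    B=blobs(p,215 if n=='scene' else 252,y,100,120)
    for c in B:
        for s,ce,m in B[c]: print(n,c,s,np.round(ce,1))
cv2.imwrite("pics/c2.png",np.hstack(ims)); print(env.state()['ee_pos'])
E
```

```text
time_s: 3.1
ee_pos: [509.2, -43.9, 154.5]
ee_rot: [180.0, -0.6, 174.4]
force: [-1.1, 0.5, -1.5]
gripper_width: 91.1
gripper_force: 0.0
scene blue [264 190  16  20 213] [271.6 199.6]
scene red [261 175   3   7  13] [262.2 178.4]
scene red [252 180   3  12  17] [253.1 185.1]
scene orange [255 142  24   8  54] [265.7 144.9]
scene orange [249 170   2   6  12] [249.5 172.5]
top blue [298 182   6   3  13] [300.4 183.1]
top blue [298 188   5   3  14] [300.1 188.9]
[512.13359511 -43.63227995 158.8123403 ]
```

View pics/c2.png

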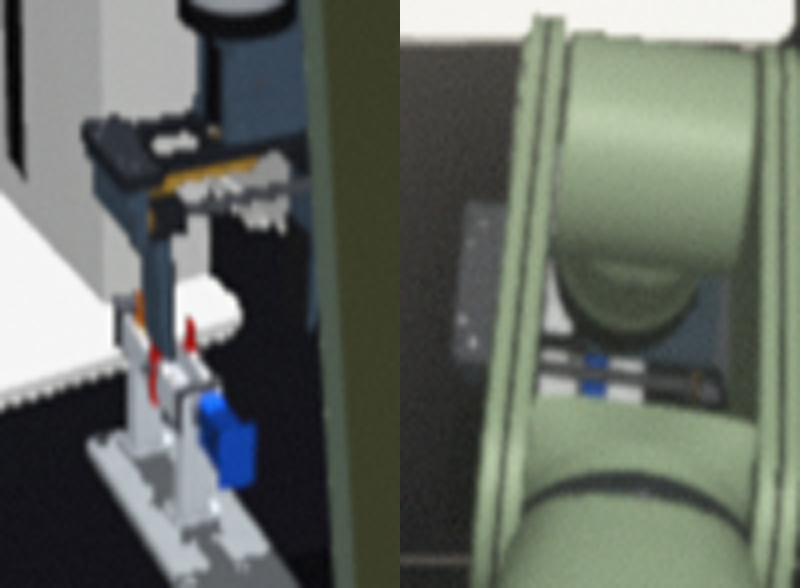

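The gripper stands over the grip: the blue shows between the fingers at top (300,186), and the tabs and pointer stay visible in the scene view. The fingers are centred, so I'll descend and close.

```bash
python3 -m pendant '{"translation": [[0,0,20],[0,0,25],[0,0,20],[0,0,15],[0,0,10],[0,0,0],[0,0,0],[0,0,0]], "roll": [0,0,0,0,0,0,0,0], "hand": [0,0,0,0,0,0,0,0]}' 30 && python3 -m pendant '{"translation": [[0,0,0],[0,0,0],[0,0,0],[0,0,0],[0,0,0],[0,0,0],[0,0,0],[0,0,0]], "roll": [0,0,0,0,0,0,0,0], "hand": [120,150,180,200,210,220,230,255]}' 30
```

```text
time_s: 3.87
ee_pos: [513.7, -43.7, 70.5]
ee_rot: [180.0, 0.2, 174.5]
force: [-0.4, 0.0, 0.8]
gripper_width: 90.9
gripper_force: 0.0
time_s: 4.53
ee_pos: [512.4, -43.7, 68.9]
ee_rot: [180.0, -0.0, 174.5]
force: [-0.3, -0.1, 0.2]
gripper_width: 40.6
gripper_force: 0.0
```

```bash
python3 -m pendant '{"translation": [[0,0,0],[0,0,0],[0,0,0],[0,0,0],[0,0,0],[0,0,0],[0,0,0],[0,0,0]], "roll": [0,0,0,0,0,0,0,0], "hand": [255,255,255,255,255,255,255,255]}' 30
python3 -c "
from h import *
p=env.grab_frame('scene'); B=blobs(p,215,150,100,120)
for c in B:
  for s,ce,m in B[c]: print(c,s,np.round(ce,1))
s=env.state(); print(s['ee_pos'],s['gripper_width'],s['gripper_force'],s['force'])"
```

```text
time_s: 5.2
ee_pos: [512.6, -41.7, 68.9]
ee_rot: [179.8, 0.0, 174.4]
force: [1.2, 8.3, -0.1]
gripper_width: 15.8
gripper_force: 30.0
blue [268 192  12  18 160] [273.5 201.6]
red [253 176   3   7  15] [254.1 179.3]
red [252 187   2   5   7] [252.7 188.6]
orange [250 167  12   5  33] [255.2 169. ]
orange [263 171  25   8  83] [274.4 174.1]
[512.61091023 -41.67504648  68.89948932] 15.625886489478509 29.99666154384613 [ 0.40974113  7.76767812 -0.97929806]
```

```bash
python3 -m pendant '{"translation": [[3,1.5,0],[6,0,0],[8,0,0],[8,0,0],[8,0,0],[6,0,0],[3,0,0],[0,0,0]], "roll": [0,0,0,0,0,0,0,0], "hand": [255,255,255,255,255,255,255,255]}' 30
python3 - <<'E'
from h import *
p=env.grab_frame('scene'); B=blobs(p,215,150,100,120)
for c in B:
  for s,ce,m in B[c]: print(c,s,np.round(ce,1),np.round(atz(ray(p,ce),108)))
s=env.state(); print(s['ee_pos'],s['gripper_width'],s['gripper_force'],s['force'])
cv2.imwrite("pics/c3.png",cv2.resize(p['frame'][150:220,230:310,::-1],None,fx=8,fy=8,interpolation=cv2.INTER_CUBIC))
E
```

```text
time_s: 5.92
ee_pos: [470.8, -37.6, 68.9]
ee_rot: [179.9, 0.1, 174.4]
force: [6.2, 3.4, -6.4]
gripper_width: 16.0
gripper_force: 30.0
blue [275 199  12  19 169] [280.4 209. ] [428. -21.]
orange [261 174   8   4  23] [264.3 175.8] [604. -74.]
orange [270 178  23   8  74] [280.3 181.5] [554. -97.]
[471.22675625 -37.64144256  68.92866296] 15.95394451984757 29.995771944522858 [ 6.27660347  3.33024739 -5.95489697]
```

View pics/c3.png

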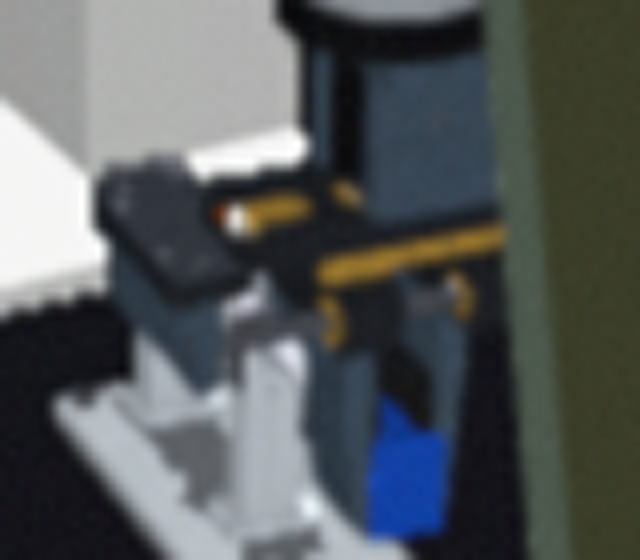

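The gripper now hides the tabs and pointer in the scene view. The grip, at about (281,209), moved with the fingers. I'll check whether the top view shows the tabs.

```bash
python3 - <<'E'
from h import *
p=env.grab_frame('top'); B=blobs(p,252,110,100,120)
for c in B:
  for s,ce,m in B[c]: print(c,s,np.round(ce,1),np.round(atz(ray(p,ce),108),1))
cv2.imwrite("pics/c4.png",cv2.resize(p['frame'][110:210,252:352,::-1],None,fx=6,fy=6,interpolation=cv2.INTER_CUBIC))
E
```

```text
red [298 152   3   3   8] [298.9 152.9] [597.7 -38.1]
red [308 153   3   3   8] [308.9 154.1] [594.6 -64.6]
orange [301 149   5   7  24] [303.5 152. ] [600.4 -50.5]
```

View pics/c4.png

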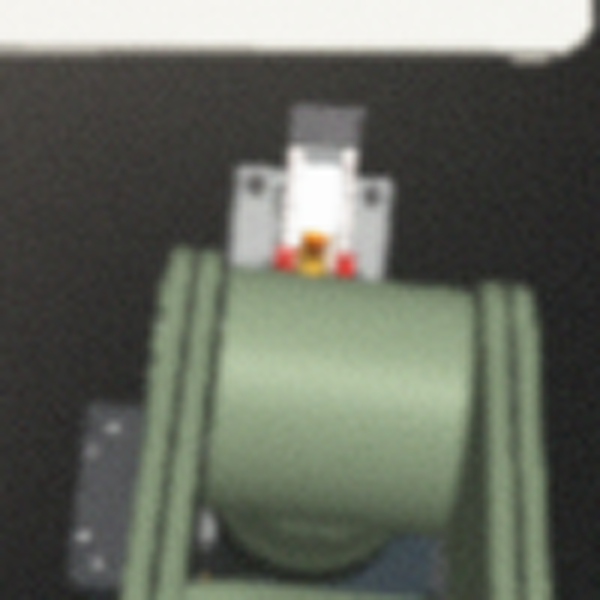

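The top view shows the orange pointer at (303.5,152) almost between the tabs at (299,153) and (309,154). Pointer rides higher up the column than it looks from the tilted view, so roughly 7–9 mm remain. I'll pull 5 mm more, then compare edges at subpixel level by model projection.

```bash
python3 -m pendant '{"translation": [[2,0,0],[2,0,0],[1,0,0],[0,0,0],[0,0,0],[0,0,0],[0,0,0],[0,0,0]], "roll": [0,0,0,0,0,0,0,0], "hand": [255,255,255,255,255,255,255,255]}' 30
python3 - <<'E'
from h import *
p=env.grab_frame('top'); B=blobs(p,252,110,100,120)
for c in B:
  for s,ce,m in B[c]: print(c,s,np.round(ce,1),np.round(atz(ray(p,ce),108),1))
f=p['frame'].astype(float); sat=f[...,0]-f[...,2]   # red minus blue
for nm,cols in dict(tabL=(298,299),ptr=(303,304),tabR=(309,)).items():
    cols=list(cols); pr=sat[140:166,cols].mean(1); print(nm,pr.astype(int))
    i=np.argmax(pr>0.5*pr.max()); r=140+i-1+(0.5*pr.max()-pr[i-1])/(pr[i]-pr[i-1])
    z,h=(117,1.5) if nm=='ptr' else (119,5)
    print(nm,'top edge row',round(r,2),'centre x',round(atz(ray(p,[np.mean(cols),r]),z)[0]-h,1))
s=env.state(); print(s['ee_pos'],s['force'],s['qvel'].round(2))
cv2.imwrite("pics/c5.png",cv2.resize(p['frame'][130:170,284:324,::-1],None,fx=14,fy=14,interpolation=cv2.INTER_NEAREST))
E
```

```text
time_s: 6.68
ee_pos: [466.8, -37.2, 68.9]
ee_rot: [179.9, 0.2, 174.4]
force: [6.5, 3.3, -5.3]
gripper_width: 15.8
gripper_force: 30.0
red [298 152   3   4  11] [298.9 153.4] [596.4 -38.2]
red [308 153   3   4   9] [308.9 154.7] [593.1 -64.6]
orange [301 151   5   7  28] [303.5 153.8] [595.3 -50.3]
tabL [  4   4   5   3   5   5   6   5   5   7  32  83 115 127 109  69  43  19
  12  12  12  13  13  14  12  13]
tabL top edge row 150.62 centre x 595.8
ptr [  0   0   0   0   0   0   0   0   0  13 105 194 150 107 131 155 154 109
  40  12  12  12  11  13  14  13]
ptr top edge row 149.91 centre x 601.9
tabR [  4   5   5   4   4   4   3   5   6   8   9  29  83 125 158 138  85  52
  26  15  11  12  13  13  13  13]
tabR top edge row 151.93 centre x 592.5
[466.84552654 -37.24048396  68.92116487] [ 6.79563829  3.73705895 -6.1666325 ] [-0.03  0.05 -0.01 -0.04 -0.06 -0.09]
```

View pics/c5.png

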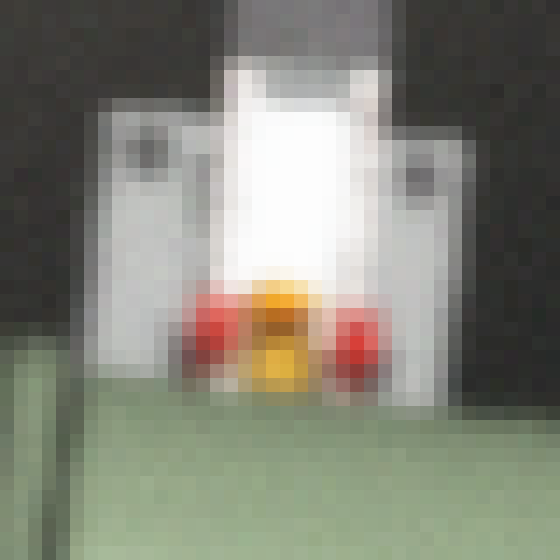

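Pixel detail: the pointer tip's bright top face is at about row 151. The tabs' tops span rows 151–155, their centre at world x about 594, so the pointer is still 5–7 mm short (x about 600). I'll pull 6 mm more.

```bash
python3 -m pendant '{"translation": [[2,0,0],[2,0,0],[1,0,0],[1,0,0],[0,0,0],[0,0,0],[0,0,0],[0,0,0]], "roll": [0,0,0,0,0,0,0,0], "hand": [255,255,255,255,255,255,255,255]}' 30
python3 - <<'E'
from h import *
S=[];
for k in range(2):
    p=env.grab_frame('top'); S.append(p['frame'].astype(float))
f=sum(S)/2; sat=f[...,0]-f[...,2]
for nm,cols in dict(tabL=(298,299),ptr=(303,304),tabR=(309,)).items():
    cols=list(cols); pr=sat[140:166,cols].mean(1); print(nm,pr.astype(int))
    i=np.argmax(pr>0.5*pr.max()); r=140+i-1+(0.5*pr.max()-pr[i-1])/(pr[i]-pr[i-1])
    z,h=(117,1.5) if nm=='ptr' else (119,5)
    print(nm,'top edge row',round(r,2),'centre x',round(atz(ray(p,[np.mean(cols),r]),z)[0]-h,1))
s=env.state(); print(s['ee_pos'],s['force'],s['gripper_force'])
cv2.imwrite("pics/c6.png",cv2.resize(p['frame'][130:170,284:324,::-1],None,fx=14,fy=14,interpolation=cv2.INTER_NEAREST))
E
```

```text
time_s: 7.4
ee_pos: [461.0, -36.7, 68.9]
ee_rot: [179.9, 0.2, 174.4]
force: [6.7, 4.3, -6.7]
gripper_width: 15.7
gripper_force: 30.0
tabL [  4   3   4   4   5   6   5   4   5   8  33  81 114 127 112  69  39  19
  13  11   8  10  12  12  13  14]
tabL top edge row 150.64 centre x 595.7
ptr [  0   0   0   0   0   0   0   0   0   0   0   6  90 187 145 115 141 159
 150  97  31  10  10  12  13  14]
ptr top edge row 152.03 centre x 596.1
tabR [  4   5   3   5   4   4   4   5   6   9   9  29  80 123 157 139  84  45
  29  19  12   7   9  12  13  14]
tabR top edge row 151.98 centre x 592.4
[461.01423525 -36.64994308  68.91695563] [ 6.76945706  3.50644289 -6.62713979] 29.99630481004715
```

View pics/c6.png

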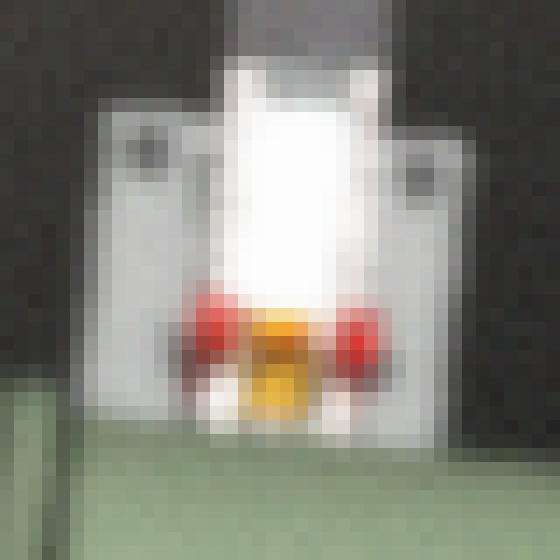

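The pointer tip at row 153 is now between the tabs (centres at rows 153 and 154), about 1–2 mm short of the middle. I'll nudge 1 mm and hold.

```bash
R='ok'; python3 -m pendant '{"translation": [[1,0,0],[0,0,0],[0,0,0],[0,0,0],[0,0,0],[0,0,0],[0,0,0],[0,0,0]], "roll": [0,0,0,0,0,0,0,0], "hand": [255,255,255,255,255,255,255,255]}' 30
python3 -m pendant '{"translation": [[0,0,0],[0,0,0],[0,0,0],[0,0,0],[0,0,0],[0,0,0],[0,0,0],[0,0,0]], "roll": [0,0,0,0,0,0,0,0], "hand": [255,255,255,255,255,255,255,255]}' 30 >/dev/null
python3 -m pendant '{"translation": [[0,0,0],[0,0,0],[0,0,0],[0,0,0],[0,0,0],[0,0,0],[0,0,0],[0,0,0]], "roll": [0,0,0,0,0,0,0,0], "hand": [255,255,255,255,255,255,255,255]}' 30 >/dev/null
python3 -m pendant '{"translation": [[0,0,0],[0,0,0],[0,0,0],[0,0,0],[0,0,0],[0,0,0],[0,0,0],[0,0,0]], "roll": [0,0,0,0,0,0,0,0], "hand": [255,255,255,255,255,255,255,255]}' 30 >/dev/null
python3 -m pendant '{"translation": [[0,0,0],[0,0,0],[0,0,0],[0,0,0],[0,0,0],[0,0,0],[0,0,0],[0,0,0]], "roll": [0,0,0,0,0,0,0,0], "hand": [255,255,255,255,255,255,255,255]}' 30
python3 - <<'E'
from h import *
p=env.grab_frame('top'); f=p['frame'].astype(float); sat=f[...,0]-f[...,2]
pr=sat[140:166,[303,304]].mean(1); print(pr.astype(int))
i=np.argmax(pr>0.5*pr.max()); r=140+i-1+(0.5*pr.max()-pr[i-1])/(pr[i]-pr[i-1])
print(r,atz(ray(p,[303.5,r]),117)[0]-1.5)
E
```

```text
time_s: 8.17
ee_pos: [460.1, -36.6, 68.9]
ee_rot: [179.9, 0.2, 174.4]
force: [7.2, 3.6, -6.4]
gripper_width: 16.2
gripper_force: 30.0
time_s: 10.83
ee_pos: [460.1, -36.6, 68.9]
ee_rot: [179.9, 0.2, 174.4]
force: [7.6, 3.9, -6.0]
gripper_width: 15.8
gripper_force: 30.0
[  0   0   0   0   0   0   0   0   0   0   0   4  66 163 160 118 113 128
 154 134  55  12  12  14  13  13]
152.159793814433 595.7713243372192
```

The pointer is steady at x about 595, against the mark at about 594. It has been held there for over 2.5 s with 30 N grip, so I'll hand in.

```bash
python3 -c "
from workcell import env
print(env.job_done())"
```

```text
the job is handed in; nothing more can be done
None
```

I handed the job in at about 11 s with the rod still gripped at 30 N; the pointer measured 1–2 mm from the middle of the red mark and had been held still there for over 2.5 s, but no verdict came back.

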